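Tip the dial gauge out of its foam and lay it face down

ROBOT

A 6-joint arm with a two-finger parallel gripper is mounted at the origin on the work surface. World frame = base frame: x ahead of the robot, y to its left, z up, the work surface at z = 0. Lengths are in m, angles in rad, forces in N, time in s.
With the tool pointing down it reaches from about 0.2 to 0.875 m from the base axis. Payload 3.4 kg.
Tool frame: the origin (TCP) lies between the finger pads; the fingertips stand 25 mm ahead of it and the grasp point (between the pads) lies 6 mm ahead of it (r.nose_length is the z of the fingertips in the tool frame, in m); z points along the fingers, x is the direction in which the jaws open and shut, and the axes are right-handed (so a half turn about z gives the same grasp; the last joint's range is limited). The gripper opens to 94 mm and grips with 3 to 60 N. Pads are 16 mm wide; open, the fingers measure 119 mm over their backs; the gripper's body (75 mm by 177 mm) begins 78 mm behind the grasp point.
Start: joints at [1.207, 0.276, 1.505, -0, 1.361, -0.121], TCP at [0.138, 0.558, 0.23] pointing down, gripper open.
Joint ranges: [-2.89, 2.89], [-0.75, 2.08], [0.22, 2.7], [-1.18, 4.32], [0.11, 2.71], [-2.7, 2.7]. Speed limits (rad/s): [2.57, 2.57, 3.14, 3.14, 3.14, 3.14].

INTERFACE

Orientations are given as a unit quaternion [w, x, y, z].
In Python, from plant import r, gripper_to, inverse_kinematics, vision, models, telemetry gives the robot as it stands. Calls block until the motion is done:
- r.move_to(position, orientation): joint-space move of the TCP to a pose.
- r.move_l(position, rot=None, vel=0.15, guard=None): straight line of the TCP; rot=None keeps the orientation; vel is the mean speed in m/s. With guard (N) it stops when the force on the tool has changed by that much, and returns True; else False.
- r.movej(angles): joint-space move.
- gripper_to(opening, f_grip=None): finger opening in m; f_grip is the grip in N (None keeps the last); returns when the fingers have stopped.
- r.hold(seconds).
- inverse_kinematics(position, orientation): joint angles nearest the present ones, or None.
- vision.snapshot(name): name is "side" or "top" or "wrist"; returns the picture (384x512x3 uint8, red, green, blue); there is no depth.
- vision.get_calibration(name): a dict with "fx", "fy", "cx", "cy" (pixels), "D" ([k1, k2, p1, p2, k3] as OpenCV has them; the pictures are not rectified), "position" and "orientation" of the camera in the world. Camera axes: x right, y down, z forward; pixel columns grow to the right and rows downward; lengths in m; the calibration is good to about 2 mm. A picture is of the moment at which its call begins: read the wrist's pose just before it. get_calibration takes no time and is no camera call; for the wrist camera it gives the pose at the moment of the call.
A pose or a line that the arm cannot do raises r.PlanningError and nothing moves.
- r.sign_off(): hands the job in, once; it reports no verdict.
Trained networks look in the newest picture that a camera, given by its name, has taken for a name from the list of things; names that differ only in an ending like _2 or _b are one class to them, and where a whole thing is asked for, a point or a joint stands for the part that bears it (a point fixed in the world has none). Each returns a list of dicts, best first, with "score" (0 to 1); they miss things now and then, are a little off and sometimes report something else, mostly with a low value. They report only what shows in the picture. A call takes as long as a camera call.
- models.boxes_of(thing, camera): "at" ([x, y, z] in m, in world coordinates, good to about 4 mm: the middle of the surface that is visible of it).
- models.regions_of(thing, camera): "pixels" (384x512 bool, what is visible of it).
- models.mark_of(thing, camera): "at" ([x, y, z] in m, in world coordinates, good to about 4 mm: a listed point, or the origin of a listed thing).
Readings, each from a call of its own:
- telemetry.current_t(): time.
- telemetry.current_joints(): joint angles.
- telemetry.current_dq(): joint speeds.
- telemetry.current_joint_efforts(): joint torques, N m.
- telemetry.current_ee_pos(): TCP position.
- telemetry.current_tool_rot(): TCP orientation.
- telemetry.current_wrist_force(): force on the tool from outside, world axes, zero at the start.
- telemetry.current_torque(): the same for the moment, N m.
- telemetry.current_opening(): finger opening in m.
Only numpy, scipy, OpenCV 4.12 (cv2) and the standard library are available. Lean on these libraries where they do the work, as an engineer would, in place of code of your own. Each camera call takes 0.05 s, during which the arm holds its last target. There are 200 camera calls.

TASK

The gauge with the round dial needs a new battery, and its battery cover is underneath. Lift its square end first, tilting it well up while its rounded end still rests in the foam cutout, then take it out, set its rounded end down on the cork mat and tip it over so that it lies flat on its face on the mat. Leave the other gauge, the one with the rectangular window, in its cutout.

Things in the scene. Friction and masses are not known exactly. Their poses are not given: they have to be found in the camera images.
- round_gauge_mid (a point): Centre, half-way up, of the gauge to turn over: grey block 70 mm long (x), 46 wide (y), 34 high (z, out of its bright metal face with a round white dial 41 mm across), 0.25 kg. +x end square; -x end a half cylinder, radius 17. Lies face up, square end roughly to world +y. Grip across its 46 mm width near the square end: beside each flank from x = -8 mm on, 40 mm free down to 6 mm above bench.
- round_gauge_heel (a point): Same gauge, same axes: middle of its rounded end's axis, 18 mm from centre towards -x, half-way up; 17 mm above what that end rests on. The gauge swings up about this axis in its cutout without binding. Weight lies towards the face: let go with the rounded end on the mat and swung up over 70 degrees, it falls onto its face, rolling 25 mm to the side the face looks to; under 70 it falls back.
- window_gauge_mid (a point): Centre, half-way up, of the other gauge, to leave alone: same outline and axes, but a rectangular window and three buttons on its face. The gauges lie in cutouts 96 mm apart, either in either, of a fixed dark foam tray, top 40 mm, cutout floors 20 mm above the bench: 2 mm play round the rounded ends, and 4 mm ahead of each square end a foam wall 36 mm wide, as high as the tray.
- mat: Fixed square cork mat on the bench, 180 mm by 180 mm, 4 mm thick; origin at the centre of its underside, x and y along its sides, z up.

How it is judged:
By the outcome, as a careful person would: the job done as asked, in the order asked, and still so for the second after the job is handed in, with the robot touching nothing.
It also fails if it takes over 45 s, if anything falls off the work surface, if the arm or the gripper's body presses on something with over 40 N, if the wrist force passes 120 N, or if a joint passes its speed limit or range.

## Working session

There is one attempt and no reset: what is moved stays moved. The work goes in short steps, each a Python script; the robot and the scene stay as the last script left them, time stands still between calls to the robot, and variables do not carry over. Pictures are saved under pics/ and viewed, about 8 in all and at most 12, crops included, and the job is handed in when it is done.

```bash
ls; mkdir -p pics
python3 - <<'E'
from plant import r, gripper_to, inverse_kinematics, vision, models, telemetry
import cv2,numpy as np
ims=[]
for c in ["top","side"]:
    im=vision.snapshot(c); cv2.imwrite(f"pics/{c}0.png",im[:,:,::-1])
    k=vision.get_calibration(c); print(c,np.round(k["position"],3),np.round(k["orientation"],3),k["fx"])
    for n in ["round_gauge_mid","round_gauge_heel","window_gauge_mid","mat"]:
        print(n,[(np.round(d["at"],4).tolist(),round(d["score"],2)) for d in models.mark_of(n,c)][:3],[(np.round(d["at"],4).tolist(),round(d["score"],2)) for d in models.boxes_of(n,c)][:3])
print(telemetry.current_t(), telemetry.current_tool_rot())
E
```

```text
pics
top [ 0.501 -0.02   0.708] [-0.059  0.712 -0.698  0.035] 381.69138043861176
round_gauge_mid [([0.5086, -0.228, 0.0328], 0.67)] [([0.5089, -0.2202, 0.0526], 0.87)]
round_gauge_heel [([0.5085, -0.2474, 0.0352], 0.92), ([0.6011, -0.2116, 0.0348], 0.35)] [([0.5061, -0.2199, 0.0533], 0.65)]
window_gauge_mid [([0.598, -0.212, 0.0363], 0.65)] [([0.5985, -0.2073, 0.0498], 0.81)]
mat [([0.5321, 0.1424, -0.002], 0.77)] [([0.5321, 0.1349, 0.0032], 0.72)]
side [ 0.154 -0.434  0.442] [-0.441  0.822 -0.316  0.174] 443.7614653681073
round_gauge_mid [] [([0.4974, -0.2394, 0.0551], 0.68)]
round_gauge_heel [([0.5069, -0.2474, 0.0331], 0.79)] [([0.4973, -0.2326, 0.053], 0.82)]
window_gauge_mid [([0.6015, -0.2161, 0.0381], 0.79)] [([0.5906, -0.2129, 0.0524], 0.9)]
mat [([0.532, 0.1493, 0.0043], 0.71)] [([0.5167, 0.1358, 0.0065], 0.88)]
0.9 [-3.48172640e-06  7.87533274e-01  6.16272133e-01  2.95405983e-05]
```

Run:
```python
import cv2,numpy as np
a=cv2.imread("pics/top0.png");b=cv2.imread("pics/side0.png")
cv2.imwrite("pics/both0.png",cv2.resize(np.vstack([a,b]),(800,1200))[:600]);cv2.imwrite("pics/s0b.png",cv2.resize(b,(800,600)))
```

```text
(no output)
```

View pics/both0.png

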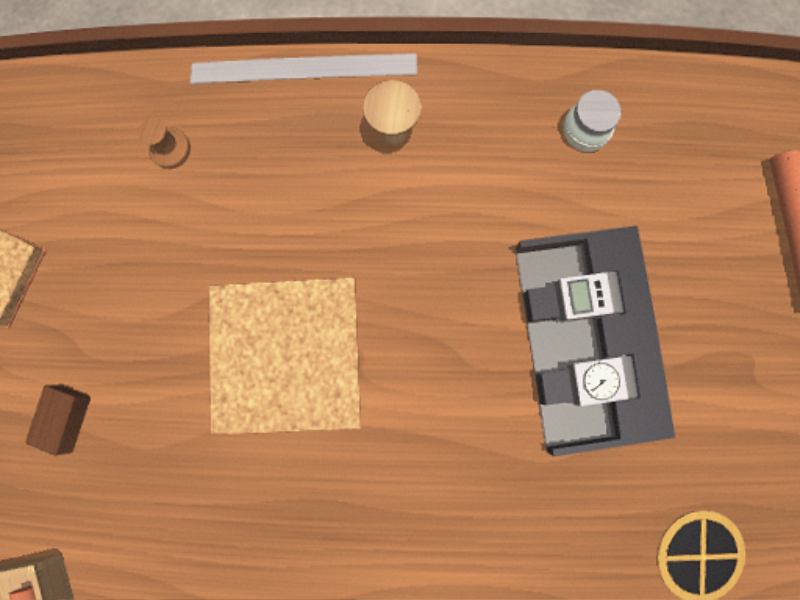

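View pics/s0b.png

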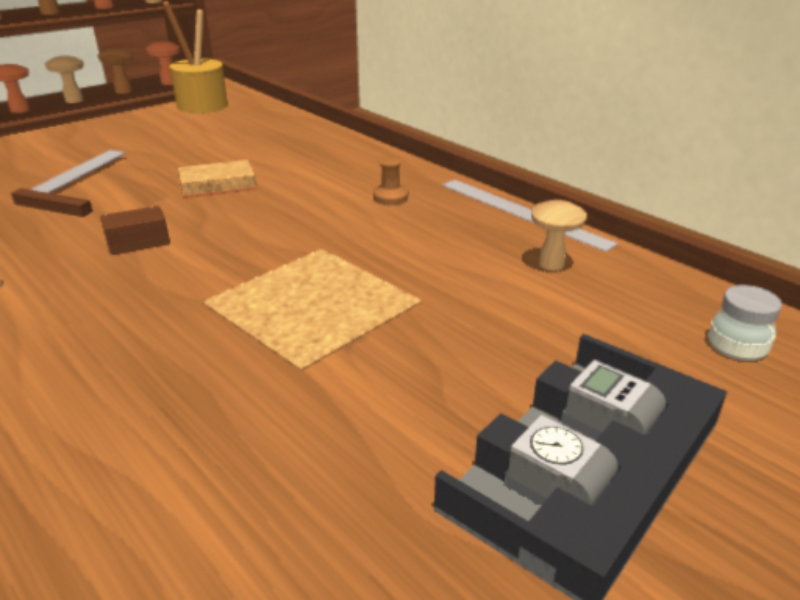

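The top view shows the round-dial gauge at about (603,382) with the window gauge above it at (590,296). The mat is at (285,355). In the side view the dial gauge is the nearer one, at (556,445), and the foam wall sits ahead of its square end. Next I'll write a pose helper, check reach over the whole plan, and measure with the wrist camera.

```bash
cat > h.py <<'E'
from plant import r, gripper_to, inverse_kinematics, vision, models, telemetry
import cv2, numpy as np
from scipy.spatial.transform import Rotation as R
def pose(heel, yaw, th, phi, d=0.042, s=-1):
    """TCP pose with gauge heel at heel, yaw of gauge x, swung up th; tool tilted phi in gauge (deg)."""
    p=np.radians(phi); Rg=R.from_euler('z',yaw,degrees=True)*R.from_euler('y',-th,degrees=True)
    z=np.array([-np.sin(p),0,-np.cos(p)]); x=np.array([0,s,0]); M=np.c_[x,np.cross(z,x),z]
    Rt=Rg*R.from_matrix(M); pos=np.array(heel)+Rg.apply([d,0,0])-0.006*Rt.apply([0,0,1])
    q=Rt.as_quat(); return pos, np.r_[q[3],q[:3]]
def pix2plane(cal,uv,z):
    K=np.array([[cal["fx"],0,cal["cx"]],[0,cal["fy"],cal["cy"]],[0,0,1]])
    n=cv2.undistortPoints(np.float64(uv).reshape(-1,1,2),K,np.array(cal["D"])).reshape(-1,2)
    q=cal["orientation"]; D=R.from_quat([*q[1:],q[0]]).apply(np.c_[n,np.ones(len(n))]); P=np.array(cal["position"])
    return P+D*((z-P[2])/D[:,2])[:,None]
def face(cam,name,z=0.054):
    """Centre and long-axis yaw of the bright face from the picture"""
    im=vision.snapshot(cam); cal=vision.get_calibration(cam); m=models.regions_of(name,cam)
    if not m: return im,None
    hsv=cv2.cvtColor(im,cv2.COLOR_RGB2HSV); 
    k=m[0]["pixels"].astype(np.uint8)*255; v=hsv[...,2]
    t,_=cv2.threshold(v[k>0].reshape(-1,1),0,255,cv2.THRESH_OTSU)
    b=((v>t)&(k>0)).astype(np.uint8); c=max(cv2.findContours(b,0,cv2.CHAIN_APPROX_NONE)[0],key=cv2.contourArea)
    P=pix2plane(cal,c.reshape(-1,2),z)[:,:2]; return im,(cv2.minAreaRect((P*1000).astype(np.float32)),t,m[0]["score"])
E
python3 - <<'E'
from h import *
print(face("top","round_gauge_mid")[1],face("top","window_gauge_mid")[1])
h=[.5085,-.2474,.037]
for s in (-1,1):
  for phi in (25,40):
    for nm,hh,yaw,th in [("a",h,100,0),("b",h,100,65),("lift",[h[0],h[1],.11],100,65)]+[(f"mat{y}",[.532+.04*np.cos(np.radians(y)),.145+.04*np.sin(np.radians(y)),.021],y,t) for y in (0,45,90,135) for t in (75,105)]:
        q=inverse_kinematics(*pose(hh,yaw,th,phi,s=s)); print(s,phi,nm,th,None if q is None else np.round(q,2))
# go look
p,q=pose([.503,-.24,.25],100,0,0,s=-1)
for s in (-1,1):
    p,q=pose([.503,-.24,.25],100,0,0,s=s); print(inverse_kinematics(p,q))
E
```

```text
(((507.1421203613281, -218.90115356445312), (46.169158935546875, 54.25472640991211), 10.391829490661621), 179.0, 0.94) (((602.15234375, -204.70770263671875), (46.223655700683594, 54.21160125732422), 8.973944664001465), 166.0, 0.74)
-1 25 a 0 [-0.25  0.37  2.02 -0.67  0.67  0.09]
-1 25 b 65 [-0.8   0.66  1.46  0.37  1.62 -1.07]
-1 25 lift 65 [-0.8   0.6   1.39  0.37  1.75 -1.02]
-1 25 mat0 75 [ 0.24  0.4   2.41  3.5   0.55 -1.72]
-1 25 mat0 105 None
-1 25 mat45 75 [-0.24  0.42  2.33  1.75  0.73 -1.06]
-1 25 mat45 105 [-0.53  0.98  2.57  1.87  1.51 -1.96]
-1 25 mat90 75 [-0.29  0.55  1.95  0.92  1.18 -0.9 ]
-1 25 mat90 105 [-0.47  0.87  1.94  1.07  1.55 -1.27]
-1 25 mat135 75 [-0.13  0.71  1.56  0.49  1.63 -1.08]
-1 25 mat135 105 [-0.21  1.    1.39  0.64  2.02 -1.15]
-1 40 a 0 [-0.09  0.45  2.11 -1.14  0.75  0.67]
-1 40 b 65 [-0.73  0.54  1.57  0.27  1.39 -1.  ]
-1 40 lift 65 [-0.73  0.47  1.48  0.26  1.54 -0.96]
-1 40 mat0 75 None
-1 40 mat0 105 [ 0.31  0.7   2.65  3.43  1.34 -1.5 ]
-1 40 mat45 75 [-0.09  0.32  2.15  1.11  0.52 -0.26]
-1 40 mat45 105 [-0.44  0.65  2.5   1.92  1.14 -1.
[... 705 characters left out ...]
2  1.99]
1 40 a 0 [-0.09  0.45  2.11 -1.14  0.75 -2.47]
1 40 b 65 [-0.73  0.54  1.57  0.27  1.39  2.14]
1 40 lift 65 [-0.73  0.47  1.48  0.26  1.54  2.18]
1 40 mat0 75 None
1 40 mat0 105 [0.31 0.7  2.65 3.43 1.34 1.64]
1 40 mat45 75 None
1 40 mat45 105 [-0.44  0.65  2.5   1.92  1.14  1.56]
1 40 mat90 75 [-0.16  0.45  1.91  0.72  1.03  2.52]
1 40 mat90 105 [-0.42  0.7   1.95  1.    1.37  2.03]
1 40 mat135 75 [-0.06  0.57  1.64  0.39  1.43  2.14]
1 40 mat135 105 [-0.19  0.86  1.44  0.56  1.85  2.02]
[-5.11449390e-01  2.00276577e-01  1.54498505e+00 -4.44089210e-16
  1.39633103e+00 -6.85982316e-01]
[-5.11449390e-01  2.00276577e-01  1.54498505e+00 -4.44089210e-16
  1.39633103e+00  2.45561034e+00]
```

Run:
```python
from h import *
ims=[]
for z,dy in [(.25,0.0),(.22,-.04)]:
    r.move_to(*pose([.51,-.245+dy,z],100,0,0)); 
    for n in ("round_gauge_mid","window_gauge_mid"):
        im,f=face("wrist",n); print(z,n,f)
        if f: 
            (c,wh,a)=f[0]; 
    print([np.round(d["at"],4) for n in ("round_gauge_mid","round_gauge_heel") for d in models.mark_of(n,"wrist")[:1]])
    ims.append(im)
im,f=face("side","round_gauge_mid"); print("side",f)
print(telemetry.current_t(),telemetry.current_wrist_force())
cv2.imwrite("pics/w1.png",np.hstack(ims)[::1,:,::-1][:, :1024][:, ::1]) 
cv2.imwrite("pics/w1s.png",cv2.resize(np.hstack(ims)[:,:,::-1],(800,300)))
```

```text
0.25 round_gauge_mid (((506.81988525390625, -220.27328491210938), (46.00236129760742, 54.36519241333008), 9.113517761230469), 188.0, 0.63)
0.25 window_gauge_mid (((601.6102905273438, -206.22274780273438), (46.68778610229492, 55.698246002197266), 8.612682342529297), 170.0, 0.57)
[array([ 0.5073, -0.228 ,  0.0394]), array([ 0.5088, -0.2445,  0.0328])]
0.22 round_gauge_mid (((508.0599670410156, -225.11990356445312), (45.830631256103516, 43.51427459716797), 9.91984748840332), 189.0, 0.83)
0.22 window_gauge_mid (((602.9287109375, -209.8990478515625), (46.3397331237793, 63.645320892333984), 8.38136100769043), 148.0, 0.98)
[array([ 0.5096, -0.2296,  0.0356]), array([ 0.5094, -0.2449,  0.0364])]
side (((508.68096923828125, -231.93765258789062), (48.167049407958984, 57.61595916748047), 8.249032974243164), 157.0, 0.86)
5.0833 [0.27829006 0.44551127 0.1579474 ]
```

View pics/w1s.png

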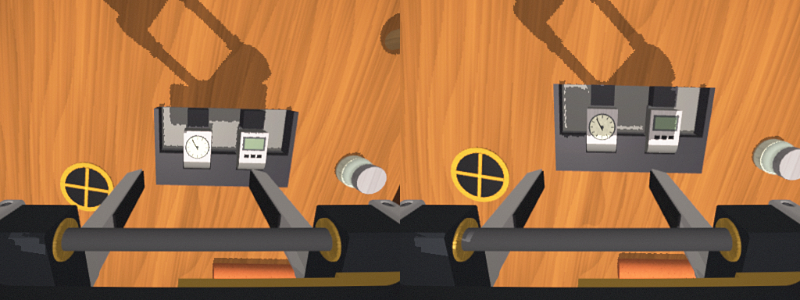

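Wrist views: the dial gauge is at about (197,147) in the left half and lies freely between the fingers' lanes. The face rectangle measures 46 x 54 mm, as expected. The top and wrist cameras agree to about 1.5 mm, giving heel ≈ (0.5108, -0.2457) and yaw ≈ 99.2°.

```bash
cat >> h.py <<'E'
H=np.array([.5108,-.2457,.037]); YAW=99.2; PHI=30; D=.041
def st(): print("t",round(telemetry.current_t(),2),"F",np.round(telemetry.current_wrist_force(),1),"M",np.round(telemetry.current_torque(),2),"open",round(telemetry.current_opening(),4))
E
python3 - <<'E'
from h import *
c=vision.get_calibration("wrist"); q=telemetry.current_tool_rot()
print("cam in tool",R.from_quat([*q[1:],q[0]]).inv().apply(np.array(c["position"])-telemetry.current_ee_pos()))
p,q=pose(H,YAW,0,PHI,D); up=pose(H+[0,0,.09],YAW,0,PHI,D)[0]
gripper_to(.075)
r.move_to(up,q); st()
print(r.move_l(p,vel=.08,guard=8)); st(); print(p-telemetry.current_ee_pos())
im=vision.snapshot("side"); cv2.imwrite("pics/s2.png",cv2.resize(im[180:,230:,::-1],None,fx=2.5,fy=2.5))
E
```

```text
cam in tool [-3.39012971e-05 -7.83410664e-02 -1.54707338e-01]
t 6.4 F [ 0.5 -0.3 -0.8] M [ 0.15  0.06 -0.01] open 0.0751
False
t 7.67 F [-0.3  0.4  0.6] M [0.17 0.1  0.04] open 0.0749
[-4.14937245e-04  9.40047675e-05 -4.72262196e-04]
```

View pics/s2.png

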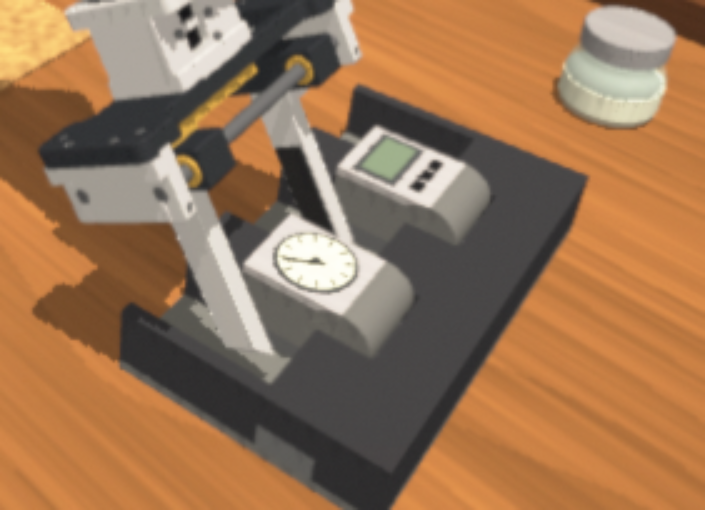

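The fingers straddle the dial gauge at (320,265), and the window gauge's flank is clear. Next I'll grip and swing up about the heel.

Run:
```python
from h import *
print("open after",gripper_to(.04,f_grip=35)); st()
for th in range(8,65,8):
    p,q=pose(H,YAW,th,PHI,D); g=r.move_l(p,q,vel=.04,guard=15); st()
    if g: print("guard at",th); break
im=vision.snapshot("side"); cv2.imwrite("pics/s3.png",cv2.resize(im[180:,230:,::-1],None,fx=2.5,fy=2.5))
```

```text
open after False
t 8.28 F [ 1.  -0.2  1.2] M [0.2  0.12 0.04] open 0.046
t 8.7 F [ 0.1 -1.9  1.6] M [-0.61 -0.01  0.03] open 0.0456
t 9.1 F [ 0.5 -2.8  1.1] M [-0.66 -0.05  0.06] open 0.0455
t 9.45 F [ 1.5 -2.5  0.8] M [-0.53 -0.19 -0.03] open 0.0461
t 9.76 F [ 0.9 -1.2  0.1] M [-0.48 -0.25  0.01] open 0.0462
t 10.07 F [1.2 0.8 3. ] M [-0.03 -0.2  -0.04] open 0.0459
t 10.38 F [-0.3  4.3  7.1] M [0.88 0.02 0.06] open 0.046
t 10.68 F [-0.9  2.8  7.5] M [0.83 0.04 0.05] open 0.0457
t 10.99 F [-0.3  2.   7.3] M [ 0.71  0.07 -0.02] open 0.0455
```

View pics/s3.png

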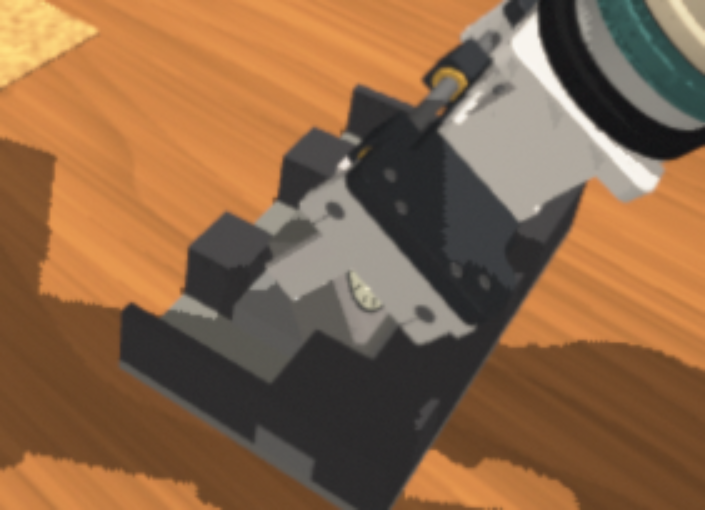

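The gauge is tilted to 64°. Force on the tool is about +7 N up, so the heel is still seated on the cutout floor. Next I'll lift it out, carry it to the mat and set the rounded end down at 78°.

Run:
```python
from h import *
c=pix2plane(vision.get_calibration("top"),np.array([(210,286),(354,279),(360,428),(211,433)])*.64,.004)
M=c.mean(0); print(np.round(c,3),M)
p,q=pose(H+[0,0,.08],YAW,64,PHI,D); print(r.move_l(p,vel=.1,guard=20)); st()
u=np.array([np.cos(np.radians(YAW)),np.sin(np.radians(YAW)),0])
G=np.array([M[0],M[1],.021])+.04*u; np.save("G.npy",G); print("heel goal",G)
r.move_to(*pose(G+[0,0,.07],YAW,78,PHI,D)); r.hold(.2); st()
r.move_l(pose(G+[0,0,.012],YAW,78,PHI,D)[0],vel=.12); r.hold(.2); st()
im=vision.snapshot("side"); cv2.imwrite("pics/s4.png",cv2.resize(im[60:300,60:380,::-1],None,fx=2.2,fy=2.2))
k=vision.snapshot("top"); cv2.imwrite("pics/t4.png",k[:,:,::-1])
for n in ("round_gauge_heel","round_gauge_mid","window_gauge_mid"):
    for cam in ("side","top"): print(n,cam,[np.round(d["at"],4) for d in models.mark_of(n,cam)[:1]])
```

```text
[[0.613 0.238 0.004]
 [0.624 0.061 0.004]
 [0.448 0.048 0.004]
 [0.436 0.226 0.004]] [0.53033524 0.14321712 0.004     ]
False
t 11.99 F [-0.4 -1.  -1.9] M [-0.52 -0.03  0.06] open 0.0458
heel goal [0.52393999 0.18270257 0.021     ]
t 13.74 F [ 0.7 -0.5 -3.4] M [-0.71 -0.04  0.02] open 0.0455
t 14.57 F [-0.1 -0.1 -2.2] M [-0.65 -0.05  0.04] open 0.0457
round_gauge_heel side [array([0.524 , 0.1809, 0.0285])]
round_gauge_heel top [array([0.5234, 0.1813, 0.0315])]
round_gauge_mid side [array([0.525 , 0.1769, 0.0504])]
round_gauge_mid top [array([0.5246, 0.1879, 0.0509])]
window_gauge_mid side [array([ 0.6039, -0.2138,  0.0396])]
window_gauge_mid top []
```

View pics/s4.png

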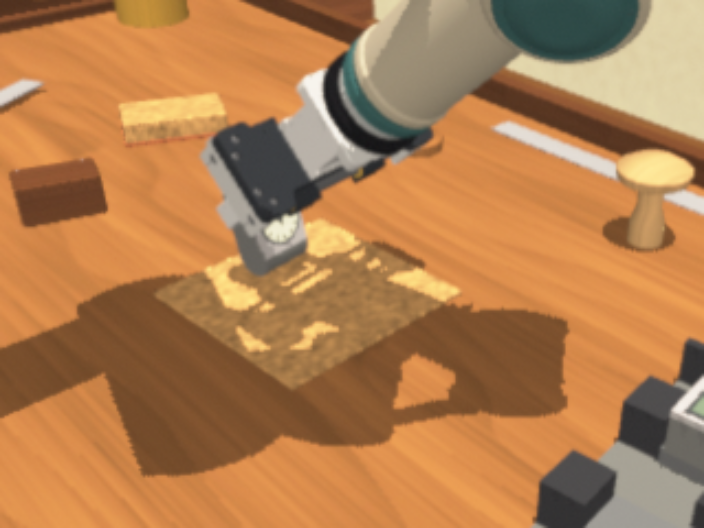

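The gauge is held above the mat with its rounded end down at about (265,268), and its pose agrees with the marks. Next I'll lower it with a guard, tip it past vertical with rolling, then release.

Run:
```python
from h import *
G=np.load("G.npy"); u=np.array([np.cos(np.radians(YAW)),np.sin(np.radians(YAW)),0])
p0=pose(G,YAW,78,PHI,D)[0]
print(r.move_l(p0-[0,0,.006],vel=.025,guard=5)); r.hold(.1); st()
dz=(telemetry.current_ee_pos()-p0)[2]; print("dz",dz)
for th in (85,92,99,104):
    h=G+[0,0,dz]-u*.017*np.radians(th-78)
    g=r.move_l(*pose(h,YAW,th,PHI,D),vel=.04,guard=12); st()
    if g: print("guard",th); break
r.hold(.1)
gripper_to(.09); r.hold(.6); st()
im=vision.snapshot("side"); cv2.imwrite("pics/s5.png",cv2.resize(im[60:300,60:380,::-1],None,fx=2.2,fy=2.2))
```

```text
True
t 15.58 F [ 0.  -0.5  4.7] M [0.01 0.05 0.  ] open 0.046
dz 0.0005934158951505369
t 15.92 F [0.3 0.6 3.1] M [ 0.19 -0.03 -0.09] open 0.0455
t 16.25 F [-0.6  0.1  3.7] M [ 0.26  0.04 -0.12] open 0.046
t 16.58 F [ 0.9 -0.   4.9] M [ 0.39  0.04 -0.11] open 0.046
t 16.87 F [ 1.  -0.6  5.3] M [ 0.43 -0.04 -0.16] open 0.0457
t 18.4 F [1.1 0.1 0.1] M [-0.44 -0.01  0.  ] open 0.0902
```

View pics/s5.png

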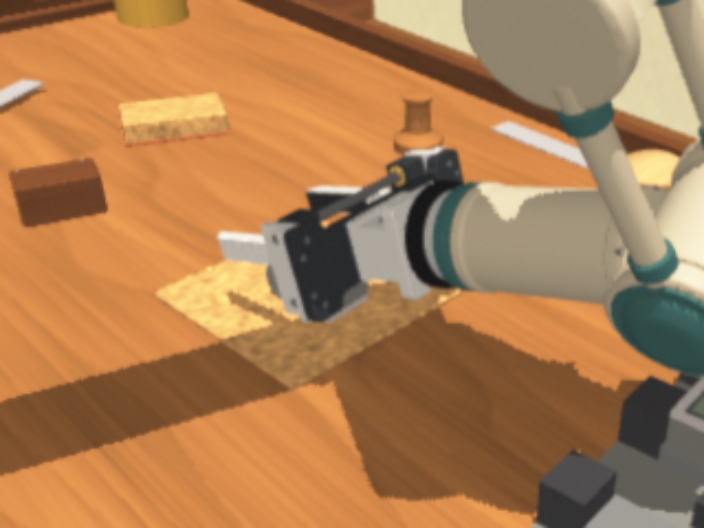

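The fingers are open and straddling the spot where the gauge fell. The contact force is near zero. I'll retract straight up and check.

Run:
```python
from h import *
p=np.array(telemetry.current_ee_pos()); print(r.move_l(p+[0,0,.15],vel=.12,guard=8)); st()
r.move_to([.3,-.1,.3],telemetry.current_tool_rot()) if inverse_kinematics([.3,-.1,.3],telemetry.current_tool_rot()) is not None else print("noik")
a=vision.snapshot("side")
for n in ("round_gauge_mid","round_gauge_heel","window_gauge_mid"): print(n,[(np.round(d["at"],4),round(d["score"],2)) for d in models.mark_of(n,"side")[:1]])
b=vision.snapshot("top")
for n in ("round_gauge_mid","round_gauge_heel","window_gauge_mid"): print(n,[(np.round(d["at"],4),round(d["score"],2)) for d in models.mark_of(n,"top")[:1]])
st(); cv2.imwrite("pics/e.png",cv2.resize(np.vstack([a[60:330,60:],b[90:330,60:]])[:,:,::-1],None,fx=1.17,fy=1.17))
```

```text
False
t 19.85 F [ 0.3 -0.4  0.8] M [-0.45 -0.05 -0.02] open 0.0901
round_gauge_mid [(array([0.5325, 0.1293, 0.0222]), 0.89)]
round_gauge_heel [(array([0.5288, 0.1495, 0.0159]), 0.88)]
window_gauge_mid [(array([ 0.6016, -0.2131,  0.0386]), 0.8)]
round_gauge_mid [(array([0.5334, 0.1339, 0.0223]), 0.61)]
round_gauge_heel [(array([0.5273, 0.1491, 0.0229]), 0.63)]
window_gauge_mid [(array([ 0.5989, -0.2126,  0.0323]), 0.96)]
t 21.58 F [-0.2  0.8  0.8] M [-0.43 -0.01  0.02] open 0.0899
```

View pics/e.png

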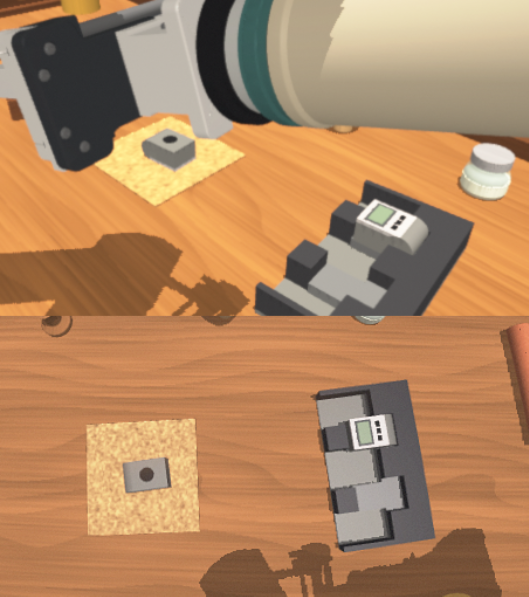

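The gauge lies face down in the middle of the mat at (147,475), with its round battery cover facing up. The window gauge is still in its cutout at (370,432), and the robot is clear of both.

```bash
python3 -c "
from h import *
r.hold(.2); st(); r.sign_off()"
```

```text
t 21.78 F [ 0.3 -0.1  0. ] M [-0.52 -0.06 -0.01] open 0.0901
the job is handed in; nothing more can be done
```

The round-dial gauge now lies flat on its face near the centre of the cork mat, battery cover up. I handed the job in at 21.8 s.

- **Tilt and lift:** I gripped it near its square end and swung that end up to 64° about the rounded end. The tool read about 7 N upward near the end of the swing, which fits the rounded end still pressing on the cutout floor. I then lifted it straight out.
- **Set down and tip:** I set the rounded end on the mat at 78°, rolled it on to 104° and let go, and it fell onto its face.
- **Final checks:** The side and top cameras put its middle at about (0.533, 0.132, 0.022), within about 4 mm of each other. The height matches the expected 21 mm. The window gauge is still in its cutout and the robot touched nothing at hand-in.
- **Disagreements:** One wrist-camera face reading and one side-camera one did not match the others when I located the gauge (wrong size or shifted), so I left them out. The moment reading stayed near -0.45 N m after release although the force was about zero. I took that to be an effect of the tool's tilt.

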